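# Flip the medicine box shut and snap its latch

### The arm

A 6-joint arm with a two-finger parallel gripper is mounted at the origin on the work surface. World frame = base frame: x ahead of the robot, y to its left, z up, the work surface at z = 0. Lengths are in m, angles in rad, forces in N, time in s.
With the tool pointing down it reaches from about 0.3 to 0.95 m from the base axis. Payload 3.1 kg.
Tool frame: the origin (TCP) lies at the very end of the fingers, on their centre line; the grasp point (between the pads) lies 19 mm behind it; z points along the fingers, y is the direction in which the jaws open and shut (so a half turn about z gives the same grasp; the last joint's range is limited). The gripper opens to 85 mm and grips with 20 to 120 N. Pads are 22 mm wide; open, the fingers measure 114 mm over their backs; the gripper's body (76 mm by 85 mm) begins 54 mm behind the grasp point. The pads swing forward as they close: fully open they stand 13 mm farther back than shut.
Start: joints at [1.081, 0.308, 1.634, -0, 1.2, -0.07], TCP at [0.255, 0.571, 0.231] pointing down, gripper open.
Joint ranges: [-3.06, 3.06], [-0.79, 1.96], [0.05, 2.63], [-1.19, 4.34], [0.05, 2.64], [-2.94, 2.94]. Speed limits (rad/s): [2.79, 2.79, 3.14, 3.14, 3.14, 3.14].

### API

Orientations are given as a unit quaternion [x, y, z, w].
In Python, from workcell import get_state, read_camera, camera_params, close_job gives the robot as it stands.
- The arm moves only by the shell command python3 -m jog 'ROWS'. ROWS is JSON, a list that holds one entry, the list of rows, each a list of 7 numbers: the shift along the world's x, y, z in m, then the turn, a rotation vector about the world's x, y, z in rad, then the closure, from 0 (fully open) to 1 (shut). In form: [[[tx, ty, tz, wx, wy, wz, jaw], ...]]. A call has exactly 8 rows; each row is the pose to reach, as a shift and turn from the pose commanded when the call began; what a row does not reach only later rows make up. A row lasts 1/8 s, in which the tool goes at most 62.5 mm and 10.7 degrees, less where a joint would pass 70% of its speed; a pose out of reach is approached as far as the arm can. A call with a gripper value outside its range is refused whole. The fingers move at their own pace and stop on an object; the grip force is fixed at half the most. Time passes only in rows, so rows that repeat a pose let the fingers close, or fill a call up. It gives the time, the measured TCP pose, the force and the opening at its end, in the units of the state.
- get_state(): the state, without advancing time (a new reading comes with each control period).
- read_camera(name): name is "scene" or "side" or "wrist"; returns the picture (420x560x3 uint8, red, green, blue); there is no depth.
- camera_params(name): a dict with "vfov" (degrees; the focal length in pixels is half the picture's height over the tangent of half this angle, whatever the lens; pixels are square), "cx", "cy" (the principal point, pixels), "k1" (the pictures are not rectified: a ray, as slopes to the right and down, at radius r is drawn at 1 + k1 r^2 times it, then the intrinsics apply), "T" (4x4, takes a point from camera to world coordinates). Camera axes: x right, y down, z forward; pixel columns grow to the right and rows downward; lengths in m; the calibration is good to about 2 mm. A picture is of the moment at which its call begins: read the wrist's pose just before it. camera_params takes no time and is no camera call; for the wrist camera it gives the pose at the moment of the call.
- close_job(): hands the job in, once; it reports no verdict.
The state is a dict: "clock": time; "q": joint angles; "dq": joint speeds; "effort": joint torques, N m; "tool_pos": TCP position; "tcp_rot": TCP orientation; "wrist_force": force on the tool from outside, world axes, zero at the start; "ft_torque": the same for the moment, N m; "opening": finger opening in m.
Only numpy, scipy, OpenCV 4.12 (cv2) and the standard library are available. Lean on these libraries where they do the work, as an engineer would, in place of code of your own. Each camera call takes 0.05 s, during which the arm holds its last target.

### The job

The lid of the small grey medicine box has been left thrown back. Push it over with a fingertip so that it falls forward onto the box, then press down on its front edge, without forcing it, until the spring latch snaps and the lid stays fully shut. Do not grip the lid, pick the box up or shove it from its place, and leave the pill carousel, the amber bottle, the mortar and the nail file as they are.

Things in the scene. Friction and masses are not known exactly. Their poses are not given: they have to be found in the camera images.
- grey_box: Small grey plastic box, loose on the ledge, about 0.4 kg with its lid: tray 96 (x) x 140 (y) x 36 mm high with dark foam and two pill strips inside. Origin at the centre of its underside; box x points from the latch side (front) to the hinge side (back), box y runs along the hinge, z up. Yaw 0 means that the latch side faces the robot. Shut, the box is 50 mm high. A dark latch lever, 30 mm wide, stands 8 mm proud at the middle of the front, its top at 46 mm.
- lid (a joint): Opening angle of the lid (rad): 0 = fully shut and flush, 1.57 = upright, 1.95 = thrown back on its stop. Stiff hinge: the lid stays put until it leans some 20 degrees forward of upright, then sinks by itself within a second and rests on the latch nose at about 0.09, unlatched. About 6 N pressed down near the front edge snaps it home to 0 over 8 mm of travel, onto a hard stop; the latch holds it.
- lid_hinge (a point): Point on the hinge axis, half-way along it: 50 mm behind the box's origin (box +x) and 36 mm above the underside. The axis is parallel to box y.
- lid_press (a point): Point on the outer (upper) face of the lid, half-way along the box's width and 12 mm in from the free front edge; 86 mm from the hinge axis along the lid. Shut, it is the place to press, 50 mm above the ledge. With the lid thrown back it is on the face away from the latch, near the top. The lid is light grey, 96 x 140 mm, 14 mm thick over its rim, and weighs 70 g.
- lid_skin: The lid's outer skin, the light grey plate that is pushed and pressed: 96 x 140 x 3 mm, fixed to the lid. Origin on the hinge axis, axes those of the box while shut; the plate reaches from 2 to 98 mm to its -x, its outer face 14 mm to its +z.
- lid_inside: The lid's inner side, fixed to the skin: rim walls 3 mm thick and dark foam liner. Origin and axes as for lid_skin. Gripping the lid means holding skin and inside between the fingers.
- latch (a joint): Angle of the sprung latch lever at the box's front (rad): 0 = home, about 0.07 when the lid's bead pushes it outwards; it springs back by itself.
- carousel: Pill carousel, a bystander: round white foot of 160 mm diameter that carries a turning clear drum of 148 mm diameter with blue tabs and a white hub; 61 mm high in all. Origin at the centre of its underside.
- drum_rim (a point): A point on the top rim of the carousel's turning drum, 66 mm from its axis, 53 mm above the ledge.
- amber_bottle: Closed amber bottle with a white ribbed cap, a bystander: 52 mm diameter, 96 mm high, 90 g. Origin at the centre of its underside.
- mortar: White ceramic mortar, 106 mm across the rim and 74 mm high, with its pestle leaning in it (towards the body's +x, highest point about 120 mm, reaching 65 mm out from the centre); a bystander of 0.55 kg. Origin at the centre of its underside.
- nail_file: Steel nail file with a black handle, lying flat, a bystander: 148 mm long (along its x), 14 mm wide, 6 mm thick. Origin on its underside, near the middle.
Mind the look-alikes: they are no part of the job. There is more than one size of the grey_box; the one meant has the size given above.

How it is judged:
By the outcome, as a careful person would: the job done as asked, in the order asked, and still so for the second after the job is handed in, with the robot touching nothing.
It also fails if it takes over 38 s, if anything falls off the work surface, if the arm or the gripper's body presses on something with over 40 N, if the wrist force passes 120 N, or if a joint passes its speed limit or range.

## Working session

There is one attempt and no reset: what is moved stays moved. The work goes in short steps, Python scripts to look and compute and a shell command to move; the robot and the scene stay as the last step left them, time stands still between calls to the robot, and variables do not carry over. Pictures are saved under pics/ and viewed, and the job is handed in when it is done.

```bash
mkdir -p pics; ls; python3 - <<'E'
from workcell import *
import cv2
print(get_state())
for n in ["scene","side","wrist"]:
    p=camera_params(n); print(n,p)
    im=read_camera(n); cv2.imwrite(f"pics/{n}0.png",im[:,:,::-1])
E
```

```text
pics
{'clock': 0.0, 'q': array([ 1.08126421e+00,  3.08995121e-01,  1.63522731e+00,  1.25037867e-05,
        1.19972459e+00, -6.96855205e-02]), 'dq': array([-1.45310721e-03, -1.02346357e-03, -2.11415363e-03, -1.39873558e-03,
        6.03971743e-04, -4.76302293e-05]), 'effort': array([ 1.44947103e-04, -4.15258241e+01, -2.76659328e+01, -3.52147626e-04,
        1.06035764e-02, -4.19493347e-05]), 'tool_pos': array([0.25437548, 0.56996196, 0.23003384]), 'tcp_rot': array([ 2.08386963e-01,  9.78045749e-01, -1.12985682e-03, -3.30475769e-04]), 'wrist_force': array([-0.57400428,  0.80283305, -0.29088127]), 'ft_torque': array([0.00706042, 0.00417755, 0.01897017]), 'opening': 0.08519575326506801}
scene {'vfov': 44.954295831654235, 'cx': 284.42778630856, 'cy': 209.01564066438112, 'k1': -0.1353194167286236, 'T': array([[-0.78586   ,  0.47387817, -0.39732046,  0.88142489],
       [ 0.61820358,  0.61837701, -0.48521563,  0.47548473],
       [ 0.01576074, -0.62693648, -0.77891094,  0.76810602],
       [ 0.        ,  0.        ,  0.        ,  1.        ]])}
side {'vfov': 53.97858121368883, 'cx': 279.4914625682459, 'cy': 199.4795500515073, 'k1': -0.06380814602532597, 'T': array([[ 0.99796243, -0.03922727,  0.05032097,  0.49823297],
       [-0.06369384, -0.65886526,  0.74955965, -0.47302909],
       [ 0.00375156, -0.75123751, -0.66002131,  0.53696469],
       [ 0.        ,  0.        ,  0.        ,  1.        ]])}
wrist {'vfov': 58.207192807304885, 'cx': 280.74365814694335, 'cy': 207.78030791177457, 'k1': -0.08905495756504411, 'T': array([[ 0.40787426,  0.8746723 ,  0.26189111,  0.18836496],
       [ 0.91303741, -0.39038073, -0.11817599,  0.60150846],
       [-0.00112802,  0.28731732, -0.95783479,  0.37206412],
       [ 0.        ,  0.        ,  0.        ,  1.        ]])}
```

View pics/scene0.png

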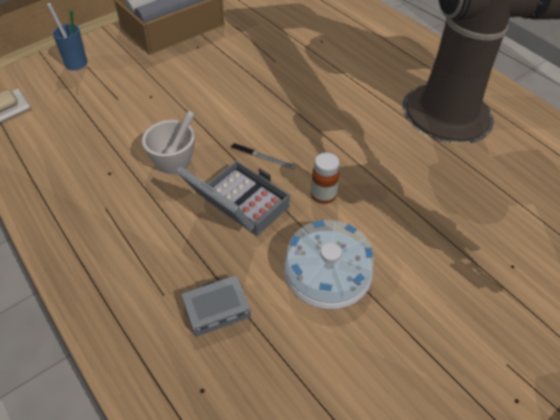

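View pics/side0.png

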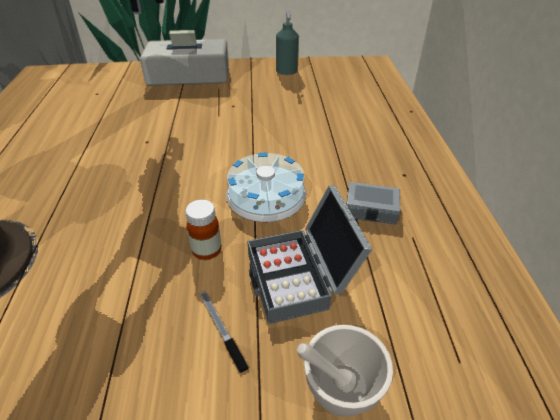

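View pics/wrist0.png

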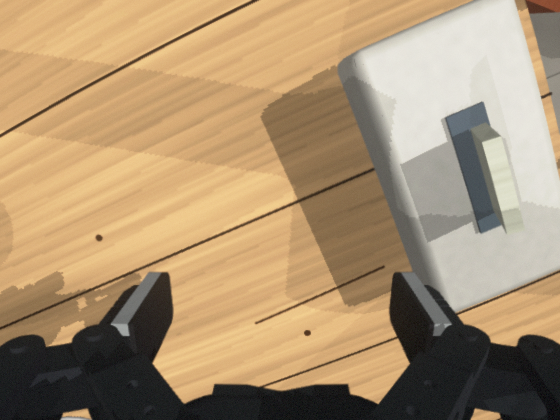

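The scene and side pictures show the open box at about scene (245,198) and side (290,275), with its lid leaning back towards +x. The closed grey box is the decoy, at side (373,202). I'll zoom in to pick corners.

```bash
python3 - <<'E'
import cv2
a=cv2.imread('pics/side0.png')[170:350,190:420]; cv2.imwrite('pics/side0z.png',cv2.resize(a,None,fx=3.3,fy=3.3,interpolation=cv2.INTER_CUBIC))
a=cv2.imread('pics/scene0.png')[140:250,160:310]; cv2.imwrite('pics/scene0z.png',cv2.resize(a,None,fx=5,fy=5,interpolation=cv2.INTER_CUBIC))
E
```

```text
(no output)
```

View pics/side0z.png

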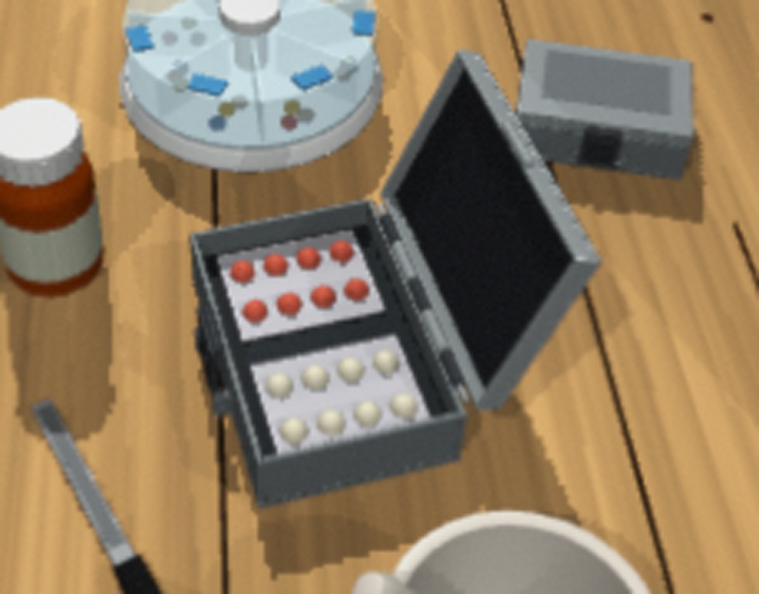

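View pics/scene0z.png

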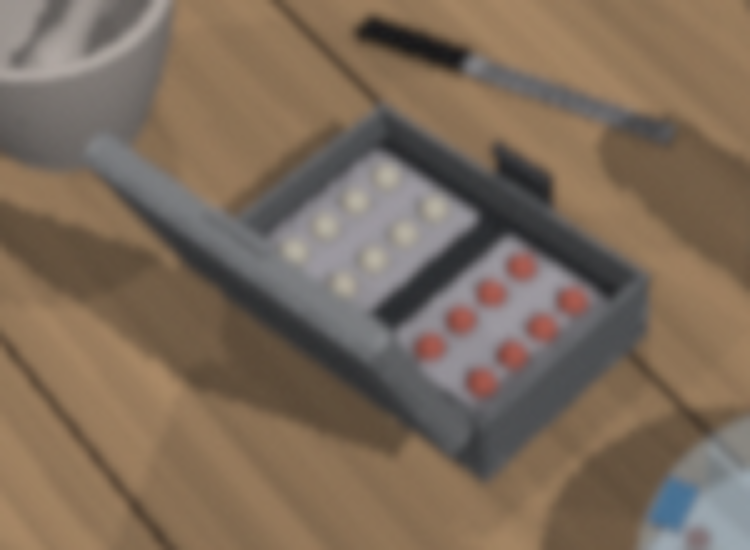

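```bash
cat > h.py <<'E'
import numpy as np, cv2
from workcell import *
def ray(name,uv,p=None):
    p=p or camera_params(name); f=210/np.tan(np.radians(p['vfov'])/2)
    d=np.array([(uv[0]-p['cx'])/f,(uv[1]-p['cy'])/f]); u=d.copy()
    for _ in range(20): u=d/(1+p['k1']*(u@u))
    T=np.array(p['T']); return T[:3,3],T[:3,:3]@np.array([u[0],u[1],1])
def onz(name,uv,z):
    o,d=ray(name,uv); return o+d*(z-o[2])/d[2]
def proj(name,P,p=None):
    p=p or camera_params(name); f=210/np.tan(np.radians(p['vfov'])/2)
    T=np.array(p['T']); c=(np.atleast_2d(P)-T[:3,3])@T[:3,:3]; u=c[:,:2]/c[:,2:]
    u=u*(1+p['k1']*(u**2).sum(1,keepdims=True)); return u*f+[p['cx'],p['cy']]
def tri(uvs,uvw):
    o1,d1=ray('scene',uvs); o2,d2=ray('side',uvw)
    t=np.linalg.lstsq(np.c_[d1,-d2],o2-o1,rcond=None)[0]
    a,b=o1+t[0]*d1,o2+t[1]*d2; return (a+b)/2,np.linalg.norm(a-b)
E
python3 - <<'E'
from h import *
np.set_printoptions(precision=4,suppress=True)
S=lambda x,y:(190+x/3.3,170+y/3.3); C=lambda x,y:(160+x/5,140+y/5)
s={'f+':S(193,236),'b+':S(378,203),'b-':S(463,413),'f-':S(258,466)}
c={'f-':C(382,110),'f+':C(645,280),'b+':C(483,440)}
P={k:onz('side',v,.036) for k,v in s.items()}; Q={k:onz('scene',v,.036) for k,v in c.items()}
print(P);print(Q)
for k in c: print(k,tri(c[k],s[k]))
for d in (P,Q):
  n=np.linalg.norm
  print(n(d['f+']-d['f-']),n(d['f+']-d['b+']))
# lid top corners
print('lid-',tri(C(98,148),S(590,262)),'lid+',tri(C(460,445),S(465,55)))
for k,v in {'top+':S(465,55),'top-':S(590,262)}.items(): print(k,onz('side',v,.12))
print('decoy',onz('side',S(525,110),.05),onz('side',S(690,130),.05))
E
```

```text
{'f+': array([ 0.4787, -0.006 ,  0.036 ]), 'b+': array([0.5735, 0.0114, 0.036 ]), 'b-': array([ 0.5971, -0.12  ,  0.036 ]), 'f-': array([ 0.5053, -0.1417,  0.036 ])}
{'f-': array([ 0.5096, -0.134 ,  0.036 ]), 'f+': array([ 0.4816, -0.0002,  0.036 ]), 'b+': array([0.5747, 0.0234, 0.036 ])}
f- (array([ 0.5061, -0.1384,  0.0306]), np.float64(0.0015518985160562371))
f+ (array([ 0.4789, -0.0026,  0.0321]), np.float64(0.0009633005917080005))
b+ (array([0.5733, 0.0188, 0.0291]), np.float64(0.0028723912012193166))
0.1383062941317171 0.0964457174381427
0.13679236384869092 0.09610907451404889
lid- (array([ 0.643 , -0.1093,  0.1209]), np.float64(0.0016518891319764045)) lid+ (array([0.6142, 0.0569, 0.0975]), np.float64(0.012990380433774049))
top+ [0.6137 0.0265 0.12  ]
top- [ 0.6441 -0.1088  0.12  ]
decoy [0.658  0.0623 0.05  ] [0.7431 0.0412 0.05  ]
```

```bash
python3 - <<'E'
from h import *
np.set_printoptions(precision=3,suppress=True)
print('toolbox base',onz('side',(143,80),0),onz('side',(228,82),0))
print('mortar',onz('side',(346,362),.074),'bottle cap',onz('side',(201,211),.096),'carousel',onz('side',(265,171),.061))
th=.2;o=np.array([.540,-.060]);bx=np.array([np.cos(th),np.sin(th)])
h=o+.05*bx
for r in (.085,.06,.04,.02,0,-.02,-.035,-.086): print(r,h+r*bx)
# check predicted lid corners in both views
by=np.array([-bx[1],bx[0]])
for t in (1.95,):
  for s in (1,-1):
    for n in (0,.014):
      d=(-np.cos(t)*.098+np.sin(t)*n, np.sin(t)*.098+np.cos(t)*n)
      P=[*(h+d[0]*bx+s*.07*by),.036+d[1]]; print(s,n,P,proj('side',P),proj('scene',P))
E
```

```text
toolbox base [0.166 0.702 0.   ] [0.421 0.669 0.   ]
mortar [ 0.594 -0.243  0.074] bottle cap [0.407 0.008 0.096] carousel [0.512 0.151 0.061]
0.085 [ 0.672 -0.033]
0.06 [ 0.648 -0.038]
0.04 [ 0.628 -0.042]
0.02 [ 0.609 -0.046]
0 [ 0.589 -0.05 ]
-0.02 [ 0.569 -0.054]
-0.035 [ 0.555 -0.057]
-0.086 [ 0.505 -0.067]
1 0 [np.float64(0.6106510580717661), np.float64(0.025745397636336514), np.float64(0.1270380520703792)] [[329.474 183.586]] [[238.135 206.243]]
1 0.014 [np.float64(0.6233972512354732), np.float64(0.028329178905151964), np.float64(0.12185552043146117)] [[336.871 184.797]] [[232.783 212.941]]
-1 0 [np.float64(0.6384647643830748), np.float64(-0.11146392326143734), np.float64(0.1270380520703792)] [[365.887 247.574]] [[180.233 165.409]]
-1 0.014 [np.float64(0.6512109575467818), np.float64(-0.10888014199262189), np.float64(0.12185552043146117)] [[374.181 248.277]] [[175.119 171.556]]
```

```bash
python3 -m jog '[[[0,-0.06,0,0,0,0.12,1],[0.02,-0.118,0,0,0,0.27,1],[0.06,-0.165,0,0,0,0.42,1],[0.10,-0.21,0,0,0,0.56,1],[0.145,-0.253,0,0,0,0.62,1],[0.19,-0.296,0,0,0,0.62,1],[0.235,-0.339,0,0,0,0.62,1],[0.28,-0.382,0,0,0,0.62,1]]]'
```

```text
clock: 1.15
tool_pos: [0.5359, 0.1871, 0.2311]
tcp_rot: [-0.1, 0.995, 0.0, 0.0]
wrist_force: [0.6, 0.5, 0.1]
opening: 0.0003
```

```bash
python3 -m jog '[[[0.04,-0.04,0,0,0,0,1],[0.08,-0.08,0,0,0,0,1],[0.115,-0.125,0,0,0,0,1],[0.137,-0.175,-0.01,0,0,0,1],[0.142,-0.222,-0.03,0,0,0,1],[0.142,-0.222,-0.06,0,0,0,1],[0.142,-0.222,-0.085,0,0,0,1],[0.142,-0.222,-0.085,0,0,0,1]]]'
python3 - <<'E'
from h import *
for n in ('side','scene','wrist'): cv2.imwrite(f'pics/{n}1.png',cv2.cvtColor(read_camera(n),cv2.COLOR_RGB2BGR))
a=cv2.imread('pics/side1.png')[130:330,200:440]; b=cv2.imread('pics/scene1.png')[110:310,130:370]
cv2.imwrite('pics/m1.png',cv2.resize(np.hstack([a,b]),None,fx=1.66,fy=1.66,interpolation=cv2.INTER_CUBIC))
E
```

```text
clock: 2.15
tool_pos: [0.6741, -0.0333, 0.1427]
tcp_rot: [-0.1, 0.995, 0.001, -0.003]
wrist_force: [0.2, -0.1, -0.3]
opening: -0.0002
```

View pics/m1.png

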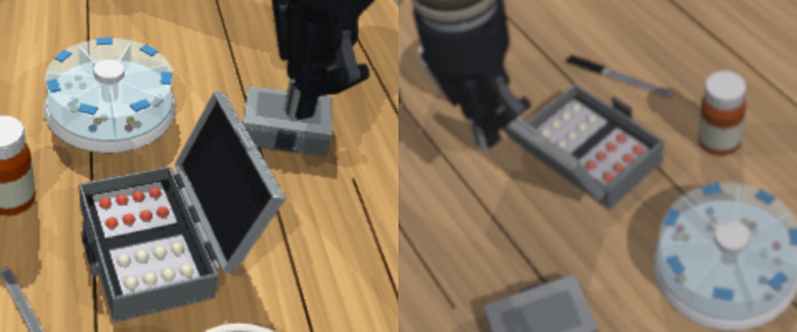

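View pics/wrist1.png

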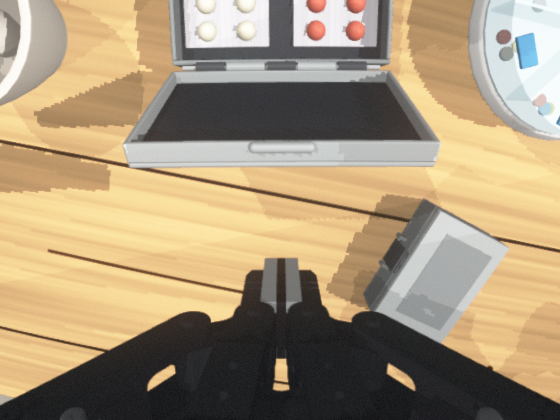

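The wrist picture shows the shut fingertip at (282,262), centred on the lid's free edge (row about 155, columns 127–438). The edge is level in the picture, so the yaw is right. Next I lower slightly and push forward.

```bash
python3 -m jog '[[[0,0,-0.018,0,0,0,1],[-0.005,-0.001,-0.031,0,0,0,1],[-0.02,-0.004,-0.031,0,0,0,1],[-0.029,-0.006,-0.031,0,0,0,1],[-0.038,-0.008,-0.031,0,0,0,1],[-0.047,-0.009,-0.031,0,0,0,1],[-0.056,-0.011,-0.031,0,0,0,1],[-0.065,-0.013,-0.031,0,0,0,1]]]'
python3 - <<'E'
from h import *
for n in ('side','wrist'): cv2.imwrite(f'pics/{n}2.png',cv2.cvtColor(read_camera(n),cv2.COLOR_RGB2BGR))
a=cv2.imread('pics/side2.png')[130:330,200:440]; b=cv2.imread('pics/wrist2.png')
cv2.imwrite('pics/m2.png',np.hstack([cv2.resize(a,(400,333)),cv2.resize(b,(400,333))]))
E
```

```text
clock: 3.3
tool_pos: [0.6112, -0.0464, 0.1154]
tcp_rot: [-0.1, 0.995, -0.0, 0.0]
wrist_force: [1.4, 0.0, -0.7]
opening: 0.0003
```

View pics/m2.png

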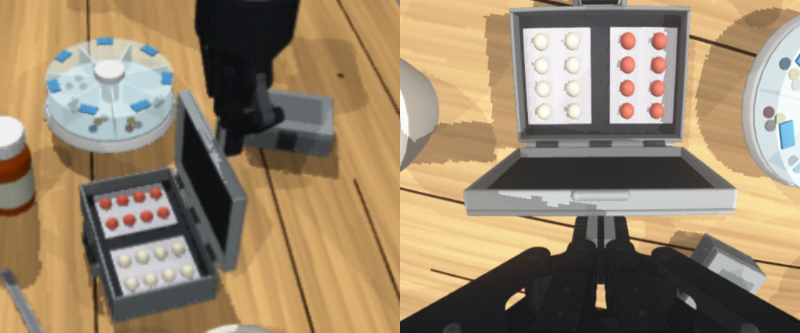

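The lid is coming up and the fingertip touches near its top edge. Continuing.

```bash
python3 -m jog '[[[-0.006,-0.001,0,0,0,0,1],[-0.012,-0.002,0,0,0,0,1],[-0.018,-0.004,0,0,0,0,1],[-0.024,-0.005,0,0,0,0,1],[-0.030,-0.006,0,0,0,0,1],[-0.034,-0.007,0,0,0,0,1],[-0.038,-0.008,0,0,0,0,1],[-0.040,-0.008,0,0,0,0,1]]]'
python3 - <<'E'
from h import *
for n in ('side','wrist'): cv2.imwrite(f'pics/{n}3.png',cv2.cvtColor(read_camera(n),cv2.COLOR_RGB2BGR))
a=cv2.imread('pics/side3.png')[130:330,200:440]; b=cv2.imread('pics/wrist3.png')
cv2.imwrite('pics/m3.png',np.hstack([cv2.resize(a,(400,333)),cv2.resize(b,(400,333))]))
E
```

```text
clock: 4.4
tool_pos: [0.5715, -0.0544, 0.1153]
tcp_rot: [-0.1, 0.995, -0.0, -0.0]
wrist_force: [-0.8, 0.5, 0.4]
opening: 0.0001
```

View pics/m3.png

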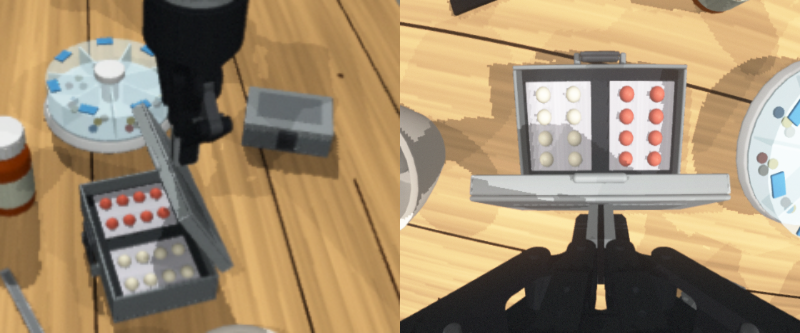

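The lid now leans forward of upright. I push a little further.

```bash
python3 -m jog '[[[-0.005,-0.001,0,0,0,0,1],[-0.010,-0.002,0,0,0,0,1],[-0.014,-0.003,0,0,0,0,1],[-0.018,-0.004,0,0,0,0,1],[-0.020,-0.004,0,0,0,0,1],[-0.020,-0.004,0,0,0,0,1],[-0.020,-0.004,0,0,0,0,1],[-0.020,-0.004,0,0,0,0,1]]]'
python3 - <<'E'
from h import *
for n in ('side','wrist'): cv2.imwrite(f'pics/{n}4.png',cv2.cvtColor(read_camera(n),cv2.COLOR_RGB2BGR))
a=cv2.imread('pics/side4.png')[130:330,200:440]; b=cv2.imread('pics/wrist4.png')
cv2.imwrite('pics/m4.png',np.hstack([cv2.resize(a,(400,333)),cv2.resize(b,(400,333))]))
E
```

```text
clock: 5.5
tool_pos: [0.5519, -0.0583, 0.1153]
tcp_rot: [-0.1, 0.995, -0.0, 0.0]
wrist_force: [-0.1, 0.4, 0.4]
opening: -0.0003
```

View pics/m4.png

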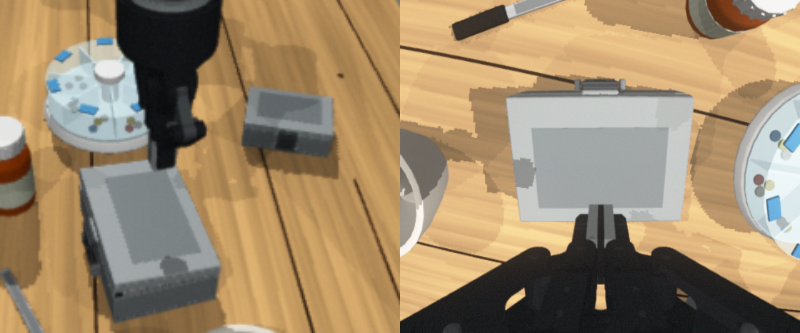

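The lid has fallen and rests on the latch nose. I'll measure its front edge in the wrist picture.

```bash
python3 - <<'E'
from h import *
np.set_printoptions(precision=4,suppress=True)
im=cv2.imread('pics/wrist4.png'); hsv=cv2.cvtColor(im,cv2.COLOR_BGR2HSV)
m=((hsv[...,1]<45)&(hsv[...,2]>95)).astype(np.uint8)
m[:, :130]=0; m[:,505:]=0; m[300:]=0
m=cv2.morphologyEx(m,cv2.MORPH_OPEN,np.ones((5,5)))
c=max(cv2.findContours(m,0,2)[0],key=cv2.contourArea)
print(cv2.boundingRect(c)); q=cv2.approxPolyDP(c,8,True)[:,0]; print(q.tolist())
v=im.copy(); cv2.drawContours(v,[c],-1,(0,0,255),1); cv2.imwrite('pics/w4c.png',v)
print(get_state()['tool_pos'])
E
```

```text
(148, 109, 263, 191)
[[410, 122], [281, 109], [149, 123], [169, 278], [243, 279], [262, 269], [262, 298], [275, 299], [284, 257], [287, 299], [300, 299], [299, 269], [392, 277]]
[ 0.5519 -0.0583  0.1153]
```

View pics/w4c.png

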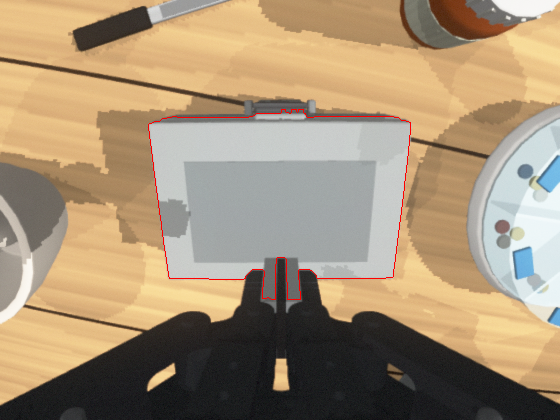

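```bash
python3 - <<'E'
from h import *
np.set_printoptions(precision=4,suppress=True)
zf=.036+.098*np.sin(.09)+.014*np.cos(.09); zb=.050
fL,fR=onz('wrist',(149,123),zf),onz('wrist',(410,123),zf)
bL,bR=onz('wrist',(169,278),zb),onz('wrist',(393,277),zb)
print(fL,fR,bL,bR,[np.linalg.norm(a-b) for a,b in((fL,fR),(bL,bR),(fL,bL),(fR,bR))])
mf=(fL+fR)/2; mb=(bL+bR)/2; d=(mb-mf)[:2]; d/=np.linalg.norm(d); print('mid',mf,mb,'yaw',np.arctan2(d[1],d[0]))
p=mf[:2]+.012*d; print('press',p,'shift',p-get_state()['tool_pos'][:2])
E
```

```text
[ 0.5076 -0.1361  0.0588] [ 0.4806 -0.0025  0.0588] [ 0.5996 -0.1173  0.05  ] [0.5717 0.0175 0.05  ] [np.float64(0.13627619808395242), np.float64(0.13766866887395288), np.float64(0.09431939621580913), np.float64(0.09374042105398796)]
mid [ 0.4941 -0.0693  0.0588] [ 0.5857 -0.0499  0.05  ] yaw 0.20853229490971398
press [ 0.5058 -0.0668] shift [-0.0461 -0.0086]
```

The measured size is 136–138 × 94 mm, as it should be, and the press point (0.506, −0.067) agrees with the first measurement. I move over it and down to just above the lid.

```bash
python3 -m jog '[[[-0.02,-0.004,0,0,0,0,1],[-0.04,-0.008,0,0,0,0,1],[-0.046,-0.009,-0.015,0,0,0,1],[-0.046,-0.009,-0.030,0,0,0,1],[-0.046,-0.009,-0.042,0,0,0,1],[-0.046,-0.009,-0.050,0,0,0,1],[-0.046,-0.009,-0.052,0,0,0,1],[-0.046,-0.009,-0.052,0,0,0,1]]]'
python3 - <<'E'
from h import *
for n in ('side','wrist'): cv2.imwrite(f'pics/{n}5.png',cv2.cvtColor(read_camera(n),cv2.COLOR_RGB2BGR))
a=cv2.imread('pics/side5.png')[130:330,200:440]; b=cv2.imread('pics/wrist5.png')
cv2.imwrite('pics/m5.png',np.hstack([cv2.resize(a,(400,333)),cv2.resize(b,(400,333))]))
E
```

```text
clock: 6.6
tool_pos: [0.506, -0.0673, 0.0632]
tcp_rot: [-0.1, 0.995, -0.0, 0.0]
wrist_force: [0.4, -0.1, -0.1]
opening: 0.0
```

View pics/m5.png

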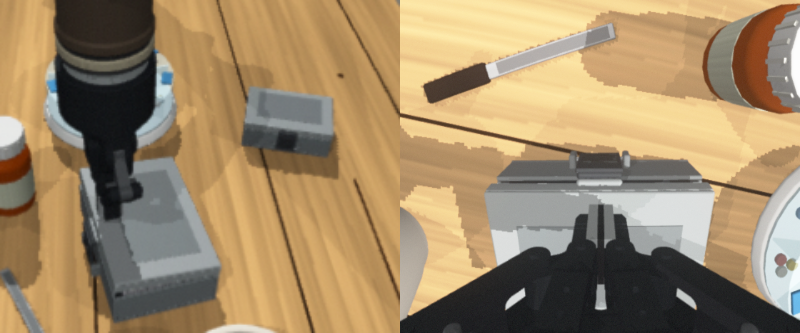

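The fingertip is centred just inside the front edge, over the latch. Pressing slowly.

```bash
python3 -m jog '[[[0,0,-0.002,0,0,0,1],[0,0,-0.004,0,0,0,1],[0,0,-0.005,0,0,0,1],[0,0,-0.006,0,0,0,1],[0,0,-0.007,0,0,0,1],[0,0,-0.008,0,0,0,1],[0,0,-0.009,0,0,0,1],[0,0,-0.009,0,0,0,1]]]'
```

```text
clock: 7.7
tool_pos: [0.5052, -0.0674, 0.0548]
tcp_rot: [-0.1, 0.995, -0.0, -0.001]
wrist_force: [-1.8, -0.8, 4.0]
opening: -0.0001
```

```bash
python3 -m jog '[[[0,0,-0.0005,0,0,0,1],[0,0,-0.001,0,0,0,1],[0,0,-0.0015,0,0,0,1],[0,0,-0.002,0,0,0,1],[0,0,-0.0025,0,0,0,1],[0,0,-0.003,0,0,0,1],[0,0,-0.003,0,0,0,1],[0,0,-0.003,0,0,0,1]]]'
```

```text
clock: 8.7
tool_pos: [0.5058, -0.0673, 0.0513]
tcp_rot: [-0.1, 0.995, -0.0, 0.0]
wrist_force: [0.3, -0.4, -0.4]
opening: 0.0003
```

The force dropped to zero at z = 0.051, so it has probably snapped. I take a light further press to confirm that it sits on the hard stop.

```bash
python3 -m jog '[[[0,0,-0.0005,0,0,0,1],[0,0,-0.001,0,0,0,1],[0,0,-0.0015,0,0,0,1],[0,0,-0.002,0,0,0,1],[0,0,-0.002,0,0,0,1],[0,0,-0.002,0,0,0,1],[0,0,-0.002,0,0,0,1],[0,0,-0.002,0,0,0,1]]]'
```

```text
clock: 9.7
tool_pos: [0.5058, -0.0673, 0.0499]
tcp_rot: [-0.1, 0.995, -0.0, -0.0]
wrist_force: [-2.0, 0.1, 5.1]
opening: 0.0001
```

```bash
python3 -m jog '[[[0,0,0.005,0,0,0,1],[0,0,0.02,0,0,0,1],[0,0,0.05,0,0,0,1],[0.02,0,0.09,0,0,0,1],[0.05,0.01,0.12,0,0,0,1],[0.08,0.01,0.15,0,0,0,1],[0.08,0.01,0.15,0,0,0,1],[0.08,0.01,0.15,0,0,0,1]]]'
python3 - <<'E'
from h import *
for n in ('side','scene','wrist'): cv2.imwrite(f'pics/{n}6.png',cv2.cvtColor(read_camera(n),cv2.COLOR_RGB2BGR))
print(get_state()['tool_pos'],get_state()['wrist_force'])
a=cv2.imread('pics/side6.png')[130:330,200:440]; b=cv2.imread('pics/wrist6.png'); a4=cv2.imread('pics/side4.png')
z=lambda n:cv2.resize(cv2.imread(f'pics/side{n}.png')[215:330,235:345],(398,416),interpolation=cv2.INTER_CUBIC)
cv2.imwrite('pics/m6.png',np.hstack([z(4),z(6)])); 
E
```

```text
clock: 10.7
tool_pos: [0.5841, -0.0571, 0.1984]
tcp_rot: [-0.1, 0.995, 0.0, -0.001]
wrist_force: [-1.0, -0.0, 0.1]
opening: -0.0001
[ 0.5834129  -0.05711169  0.19732943] [-0.84092366  0.14764903  0.43665588]
```

View pics/m6.png

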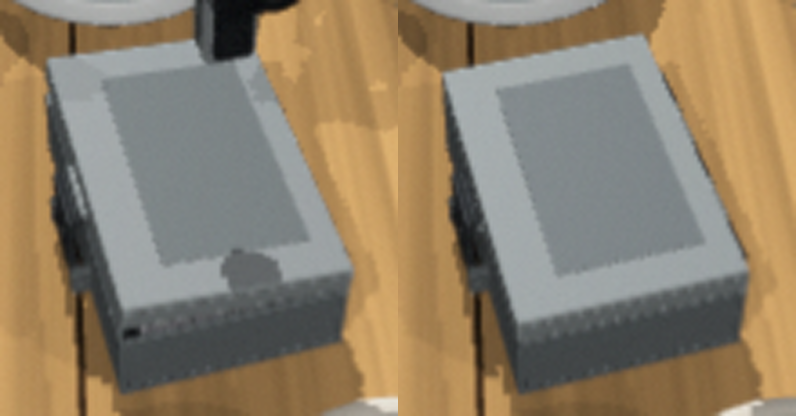

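View pics/wrist6.png

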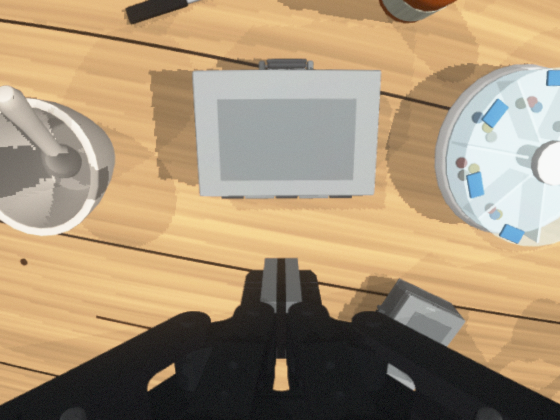

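View pics/side6.png

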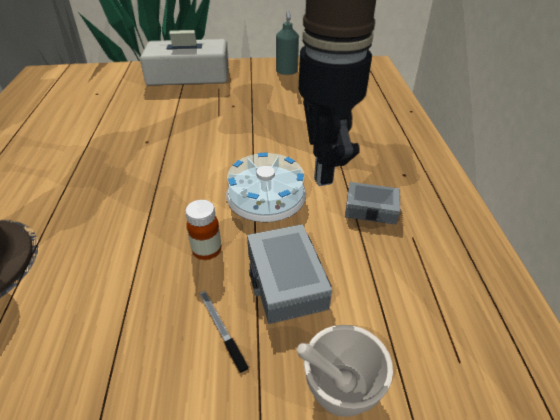

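The gap at the front, visible before at zoomed (130,330), is gone. The lid stayed flush after I released it. The box's bottom corner is at the same pixel as before, and the bystanders look unchanged. Handing in.

```bash
python3 -c "
from workcell import *
print(close_job(), get_state()['clock'])"
```

```text
the job is handed in; nothing more can be done
the job is handed in; nothing more can be done
```

The medicine box is shut and latched, and I handed the job in at about 11 s of the 38 s allowed.

- **Pushing the lid:** With the gripper shut, I pushed the lid from behind with the fingertip until it fell forward onto the latch nose.
- **Pressing it shut:** I pressed 12 mm in from the front edge. The force read 4 N, then dropped to zero by 51 mm height, which I took as the snap. A further light press met the hard stop at 50 mm with about 5 N.
- **Last checks:** After I backed off, the lid stayed flush with no gap at the front, and the box's bottom corner was within a pixel of where it was after the lid fell. The carousel, bottle, mortar and nail file look unmoved by eye; I did not re-measure them.
- **Disagreement:** The first two camera views differed by about 8 mm in y on the box's position. I used the value between them, and a later wrist-camera measurement agreed with it to about 1 mm.

No check failed.

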